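# Draw bearing balls from the hopper into a hung tin

### The job

Hang the tin by its bail on the pair of hooks under the ball hopper's spout and let go of it. Then slide the shutter open so that all six balls run into the hanging tin, and slide it fully closed again. Spill no ball, and leave the other things on the bench where they are.

Things in the scene. Friction and masses are not known exactly. Their poses are not given: they have to be found in the camera images.
- hopper: Fixed grey ball hopper. Origin on the table below the hook line; +x runs from the hooks back into the hopper: spout x 8 to 72, 52 wide (y), top z 200; open-topped bin x 70 to 209, 112 wide, top z 265 (z 300 behind x 130); two posts from x 170; foot plate x 90 to 260, 180 wide, 12 high. Below hooks and spout is free space. Place and yaw vary.
- hook_seat (a point): Where the middle of the tin's bar rests when hung: hopper x 0, y 0, z 233, bar along hopper y; axes as the hopper. Two steel hooks, rods of diameter 10 along hopper x at y -36 and +36, dip to a shallow V here; their upturned front ends (x -25) top out 9 above this point. The fingers fit between the hooks (62 clear); the spout's top is 33 below, from x 8 on.
- spout (a point): Centre of the spout's bottom opening (x 12 to 46, 44 wide, hopper x 29, z 168), 29 behind the hook line, closed from below by the shutter. The shutter's underside (z 164) and a guide bar (down to z 158, at hopper x 65 to 71) overhang the rear half of the hung tin, so the tin must come in level along hopper +x, its rim below them and its bar above the hook ends.
- shutter (a joint): Flat steel shutter plate under the spout: 0 = fully closed (as at the start), 0.055 = fully open (end stop); grows as it slides along hopper +y. About 1.5 N of friction, no spring, stays where it is left. Once it is fully open all balls run out within about 1.5 s. A flat arm (z 164 to 168, hopper x 26 to 42) joins plate and knob.
- shutter_knob (a point): On the axis of the shutter's upright black block-shaped knob, 18 (hopper x) by 24 (hopper y), z 166 to 216; this point is at z 199, hopper x 34, y 130 + shutter travel. Axes as the hopper. Can be pinched or pushed from above.
- tin: Loose open rectangular sheet-steel tin, 124 (its x) by 104 (its y), 65 high, wall 3, about 0.35 kg, with a stiff, fixed bail handle. Origin at the centre of its underside, z up. The same after a half turn about z.
- tin_bar (a point): Middle of the bail's level top bar: round steel rod of diameter 10 along the tin's y, centre line 180 above the tin's underside (115 above its rim), over the tin's middle (x 0). The bar ends in two upright legs of the same rod at y -56 and +56.
- ball0_center (a point): Centre of a loose steel ball, diameter 16, 17 g; at the start in the hopper's spout, on or just behind the shutter.
- ball1_center (a point): Centre of another such ball.
- ball2_center (a point): Centre of another such ball.
- ball3_center (a point): Centre of another such ball.
- ball4_center (a point): Centre of another such ball.
- ball5_center (a point): Centre of another such ball.
- wrench: Bystander: steel wrench lying flat, near the robot's base.
- screwdriver: Bystander: screwdriver lying flat, beyond the hopper knob.
- jar: Bystander: small closed jar, diameter 60, 75 high mm.
- oil: Bystander: blue plastic oil bottle, diameter 60, 170 high mm.
- carton: Bystander: cardboard carton 80 x 120 x 60 high mm.
- hub: Bystander: flanged aluminium hub, diameter 80, 40 high mm.
- flange: Bystander: dark steel flange, diameter 70, 35 high mm.
There are look-alikes about, which are no part of the job. What is meant by the tin is not brown, and is the larger of those in its own colour.

How it is judged:
On the way, in this order (a step that is already met when the one before it is completed fails the run):
1. the tin hangs by its bar on both hooks, released, with the shutter still closed (x of tin_bar in the frame of hopper between -0.015 and 0.015 m and y of tin_bar in the frame of hopper between -0.02 and 0.02 m and z of tin_bar in the frame of hopper between 0.225 and 0.242 m and angle between tin's own z axis and vertical below 0.3 rad and contact force between tin and the fingers below 0.1 N and contact force between tin and hopper above 1 N and linear speed of tin below 0.05 m/s and value of joint shutter below 0.008 m), for 0.2 s.
2. the shutter is slid open while the tin hangs on the hooks (value of joint shutter above 0.03 m and x of tin_bar in the frame of hopper between -0.015 and 0.015 m and y of tin_bar in the frame of hopper between -0.02 and 0.02 m and z of tin_bar in the frame of hopper between 0.225 and 0.242 m), for 0.2 s.
At the end, for the whole second after the job is handed in: The tin hangs by its bar on both hooks (bar within 15 mm along and 20 mm across the hook line, at resting height), let go, at rest (under 0.05 m/s) and tilted less than 0.3 rad; all six balls are inside it below its rim; the shutter is closed to within 5 mm (x of tin_bar in the frame of hopper between -0.015 and 0.015 m and y of tin_bar in the frame of hopper between -0.02 and 0.02 m and z of tin_bar in the frame of hopper between 0.225 and 0.242 m and angle between tin's own z axis and vertical below 0.3 rad and contact force between tin and the fingers below 0.1 N and contact force between tin and hopper above 1 N and linear speed of tin below 0.05 m/s and value of joint shutter below 0.005 m and x of ball0_center in the frame of tin between -0.062 and 0.062 m and y of ball0_center in the frame of tin between -0.052 and 0.052 m and z of ball0_center in the frame of tin between 0 and 0.062 m and x of ball1_center in the frame of tin between -0.062 and 0.062 m and y of ball1_center in the frame of tin between -0.052 and 0.052 m and z of ball1_center in the frame of tin between 0 and 0.062 m and x of ball2_center in the frame of tin between -0.062 and 0.062 m and y of ball2_center in the frame of tin between -0.052 and 0.052 m and z of ball2_center in the frame of tin between 0 and 0.062 m and x of ball3_center in the frame of tin between -0.062 and 0.062 m and y of ball3_center in the frame of tin between -0.052 and 0.052 m and z of ball3_center in the frame of tin between 0 and 0.062 m and x of ball4_center in the frame of tin between -0.062 and 0.062 m and y of ball4_center in the frame of tin between -0.052 and 0.052 m and z of ball4_center in the frame of tin between 0 and 0.062 m and x of ball5_center in the frame of tin between -0.062 and 0.062 m and y of ball5_center in the frame of tin between -0.052 and 0.052 m and z of ball5_center in the frame of tin between 0 and 0.062 m); the robot touches nothing.
It fails at once if a ball falls onto the bench, the hopper's foot or the floor (height (world z) of any of ball0_center, ball1_center, ball2_center, ball3_center, ball4_center, ball5_center below 0.03 m).
It fails at once if a bystander is moved by more than 30 mm (distance of any of wrench, screwdriver, jar, oil, carton, hub, flange from where it was at the start of the episode above 0.03 m).
It also fails if it takes over 54 s, if anything falls off the work surface, if the arm or the gripper's body presses on something with over 40 N, if the wrist force passes 120 N, or if a joint passes its speed limit or range.

### The arm

A 6-joint arm with a two-finger parallel gripper is mounted at the origin on the work surface. World frame = base frame: x ahead of the robot, y to its left, z up, the work surface at z = 0. Lengths are in m, angles in rad, forces in N, time in s.
With the tool pointing down it reaches from about 0.15 to 0.775 m from the base axis. Payload 6.1 kg.
Tool frame: the origin (TCP) lies at the very end of the fingers, on their centre line; the grasp point (between the pads) lies r.grip_point_offset behind it (r.grip_point_offset is the distance from the TCP to the grasp point, in m); z points along the fingers, y is the line along which they close (so a half turn about z gives the same grasp; the last joint's range is limited). The gripper opens to 85 mm and grips with 20 to 120 N. Pads are 22 mm wide; open, the fingers measure 114 mm over their backs; the gripper's body (76 mm by 85 mm) begins 54 mm behind the grasp point. The pads swing forward as they close: fully open they stand 13 mm farther back than shut.
Start: joints at [-1.346, 0.126, -0.04, 1.405, 0, 1.571], TCP at [0.117, -0.512, 0.231] pointing down, gripper open.
Joint ranges: [-2.72, 2.72], [-0.95, 1.95], [-1.27, 1.35], [-1.78, 2.02], [-1.46, 1.47], [-3.14, 3.14]. Speed limits (rad/s): [2.39, 2.39, 3.01, 3.14, 3.14, 3.14].

### API

Orientations are given as [roll, pitch, yaw] about the fixed x, y, z axes, in that order (R = Rz(yaw) Ry(pitch) Rx(roll)).
In Python, from cell import r gives the robot as it stands. The module is installed in compiled form; this text tells all that it offers.
- The arm moves only by the tool servo_tool, never from a script. Its argument "plan" is a list that holds one entry, the list of rows, each a list of 4 numbers: the shift along the tool's x, y, z in mm, then the turn about the tool's z in degrees. A call has 1 to 8 rows; each row shifts and turns the commanded pose from where the row before left it, along the tool's axes as they then stand; what a row does not reach is not made up. A row lasts 1/8 s, in which the tool goes at most 62.5 mm and 10.7 degrees, less where a joint would pass 70% of its speed; a pose out of reach is approached as far as the arm can. A call with a gripper value outside its range is refused whole. "claw" is the closure, from 0 (fully open) to 1 (shut), set as the call begins (left out, the last holds). The fingers move at their own pace and stop on an object; "grip_force" is the grip in N (left out, the last holds). Time passes only in rows, so rows that do not move let the fingers close. It gives the time, the measured TCP pose, the force, the opening and the grip force at its end, in the units of the state.
- r.read_state(): the state, without advancing time (a new reading comes with each control period).
- r.grab_frame(name): name is "scene" or "side" or "wrist"; returns a dict with "img" (384x512x3 uint8, red, green, blue), "z_map" (384x512 float32, m along the optical axis (not along the pixel's ray), 0 where there is no reading), "fx", "fy", "cx", "cy" (pixels), "k1" (the pictures are not rectified: a ray, as slopes to the right and down, at radius r is drawn at 1 + k1 r^2 times it, then the intrinsics apply), "rvec" (rotation vector, rad) and "tvec" (3), from world to camera coordinates, as OpenCV has them. Camera axes: x right, y down, z forward; pixel columns grow to the right and rows downward; lengths in m; the calibration is good to about 2 mm. A picture is of the moment at which its call begins.
- r.sign_off(): hands the job in; it is judged then, once.
Trained networks look in the newest picture that a camera, given by its name, has taken for a name from the list of things; names that differ only in an ending like _2 or _b are one class to them, and where a whole thing is asked for, a point or a joint stands for the part that bears it (a point fixed in the world has none). Each returns a list of dicts, best first, with "score" (0 to 1); they miss things now and then, are a little off and sometimes report something else, mostly with a low value. They report only what shows in the picture. A call takes as long as a camera call. They do not tell look-alikes from the thing itself.
- r.recognise(thing, camera): "rect" ([left, top, width, height] as shares, 0 to 1, of the picture: columns of its width, rows of its height, round what is visible of it).
- r.pinpoint(thing, camera): "location" ([column, row] as shares, 0 to 1, of the picture: columns of its width, rows of its height: a listed point, or the origin of a listed thing).
The state is a dict: "time": time; "q": joint angles; "dq": joint speeds; "effort": joint torques, N m; "position": TCP position; "orientation": TCP orientation; "ft_force": force on the tool from outside, world axes, zero at the start; "ft_torque": the same for the moment, N m; "opening": finger opening in m; "finger_force": force on a finger pad.
Only numpy, scipy, OpenCV 4.12 (cv2) and the standard library are available. Lean on these libraries where they do the work, as an engineer would, in place of code of your own. Each camera call takes 0.05 s, during which the arm holds its last target. There are 200 camera calls.

## Working session

There is one attempt and no reset: what is moved stays moved. The work goes in short steps, Python scripts to look and compute and a tool call to move; the robot and the scene stay as the last step left them, time stands still between calls to the robot, and variables do not carry over. Pictures are saved under pics/ and viewed, at most 10 in all, crops included, and the job is handed in when it is done.

Besides the shell and the picture viewer there is one more tool, called after ">>>" as name(argument=value, ...), one argument or row to a line, values as JSON. servo_tool: Moves the arm, as the interface text tells. Its arguments: {"type":"object","properties":{"plan":{"type":"array","items":{"type":"array","items":{"type":"array","items":{"type":"number"}}}},"claw":{"type":"number"},"grip_force":{"type":"number"}},"required":["plan"]}

```bash
mkdir -p pics
cat > h.py <<'E'
import numpy as np, cv2
from cell import r
from scipy.spatial.transform import Rotation as Ro
def grab(n):
    f=r.grab_frame(n); f['R']=cv2.Rodrigues(np.array(f['rvec'],float))[0]; f['t']=np.array(f['tvec'],float).reshape(3); return f
def cloud(f):
    # per-pixel world xyz (H,W,3), nan where none
    H,W=f['z_map'].shape
    K=np.array([[f['fx'],0,f['cx']],[0,f['fy'],f['cy']],[0,0,1.]])
    u,v=np.meshgrid(np.arange(W),np.arange(H))
    p=cv2.undistortPoints(np.stack([u,v],-1).reshape(-1,1,2).astype(float),K,np.array([f['k1'],0,0,0.])).reshape(H,W,2)
    z=f['z_map'].astype(float).copy(); z[z<=0]=np.nan
    c=np.dstack([p*z[...,None],z])
    return (c-f['t'])@f['R']
def proj(f,P):
    K=np.array([[f['fx'],0,f['cx']],[0,f['fy'],f['cy']],[0,0,1.]])
    return cv2.projectPoints(np.array(P,float).reshape(-1,1,3),np.array(f['rvec'],float),f['t'],K,np.array([f['k1'],0,0,0.]))[0].reshape(-1,2)
def save(f,name,crop=None,s=1.5):
    im=f['img'][...,::-1]
    if crop: x0,y0,x1,y1=crop; im=im[y0:y1,x0:x1]
    cv2.imwrite('pics/'+name,cv2.resize(im,None,fx=s,fy=s,interpolation=cv2.INTER_CUBIC))
E
python3 - <<'E'
from h import *
s=r.read_state();print(s['time'],s['position'],s['orientation'],s['opening'],r.grip_point_offset)
ims=[]
for n in ['scene','side']:
    f=grab(n);c=cloud(f)
    np.savez(n+'0.npz',c=c,img=f['img'])
    save(f,n+'0.png')
    print(n,'cam at',-f['R'].T@f['t'])
    for t in ['tin','hopper','tin_bar','hook_seat','shutter_knob','spout']:
        for d in r.pinpoint(t,n)[:4]:
            l=d['location'];u,v=int(l[0]*512),int(l[1]*384)
            print(t,round(d['score'],2),(u,v),np.round(c[min(v,383),min(u,511)],3))
E
```

```text
0.0 [ 0.11693319 -0.51139145  0.23050931] [-3.13998277e+00  9.35704749e-06  2.24805059e-01] 0.08522474135353042 0.0187
scene cam at [0.99005391 0.4840258  1.16308962]
tin 0.91 (345, 267) [0.48  0.393 0.003]
tin 0.78 (389, 239) [0.299 0.452 0.004]
tin 0.65 (286, 242) [0.591 0.226 0.144]
tin_bar 0.76 (353, 253) [0.49  0.397 0.141]
tin_bar 0.75 (292, 215) [0.528 0.195 0.186]
tin_bar 0.71 (406, 210) [0.289 0.447 0.186]
hook_seat 0.58 (245, 150) [ 0.445 -0.068  0.201]
hook_seat 0.42 (285, 243) [0.591 0.223 0.132]
shutter_knob 0.62 (206, 171) [ 0.595 -0.095  0.217]
spout 0.94 (240, 157) [ 0.474 -0.064  0.196]
side cam at [ 0.10244344 -0.43944452  0.85412297]
tin 0.74 (186, 164) [0.48  0.354 0.051]
tin 0.71 (226, 191) [0.533 0.215 0.005]
tin 0.67 (119, 185) [0.271 0.386 0.065]
tin_bar 0.88 (108, 136) [0.307 0.462 0.183]
tin_bar 0.67 (229, 151) [0.541 0.197 0.18 ]
tin_bar 0.56 (175, 134) [0.558 0.566 0.   ]
shutter_knob 0.67 (318, 196) [ 0.585 -0.096  0.216]
spout 0.89 (272, 227) [ 0.427 -0.11   0.241]
```

View pics/scene0.png

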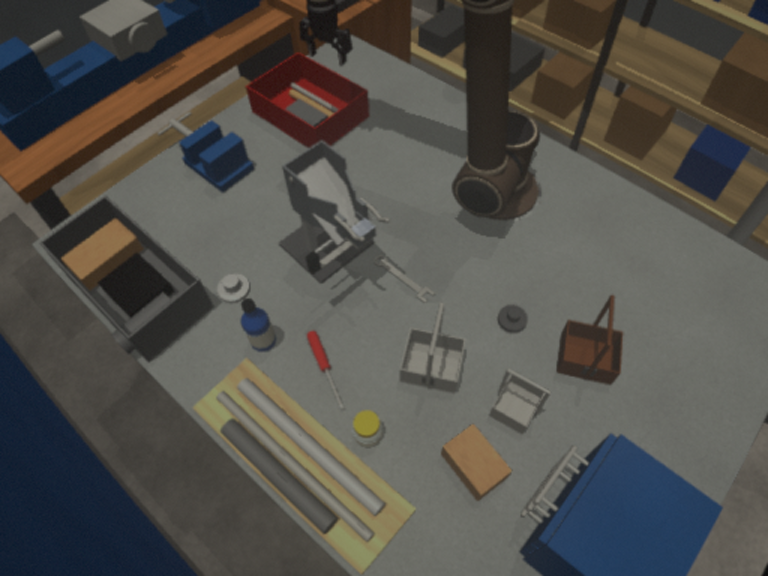

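View pics/side0.png

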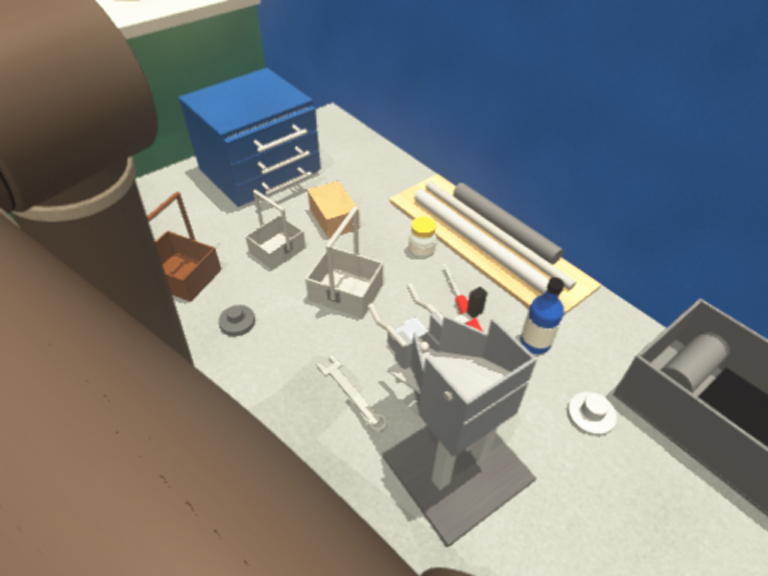

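The scene picture shows the large grey tin at about (289,238) native pixels and a smaller grey look-alike at (347,267). There is also a brown look-alike at (394,233). The hopper is at (220,140), with its hooks pointing toward the tins and the knob at (206,171). Next I fit the poses from the depth.

```bash
cat > fit.py <<'E'
from h import *
from scipy.optimize import least_squares
def boxsdf(p,lo,hi):
    c=(np.array(lo)+hi)/2;h=(np.array(hi)-lo)/2;q=abs(p-c)-h
    return np.linalg.norm(np.maximum(q,0),axis=1)+np.minimum(q.max(1),0)
def seg(p,a,b,rad):
    a=np.array(a,float);b=np.array(b,float);d=b-a
    t=np.clip((p-a)@d/(d@d),0,1);return np.linalg.norm(p-a-t[:,None]*d,axis=1)-rad
def cap(*a): return np.min(np.abs(np.array(a)),0)
def m_tin(p):
    w=[boxsdf(p,[-62,-52,0],[62,52,3])]
    for s in(-1,1):
        w.append(boxsdf(p,[min(s*59,s*62),-52,0],[max(s*59,s*62),52,65]))
        w.append(boxsdf(p,[-62,min(s*49,s*52),0],[62,max(s*49,s*52),65]))
        w.append(seg(p,[0,s*56,20],[0,s*56,180],5))
    w.append(seg(p,[0,-56,180],[0,56,180],5));return cap(*w)
def m_hop(p):
    w=[boxsdf(p,[90,-90,0],[260,90,12]),boxsdf(p,[25,118,166],[43,142,216]),boxsdf(p,[26,26,164],[42,130,168])]
    for s in(-1,1):
        w.append(boxsdf(p,[8,min(s*23,s*26),168],[72,max(s*23,s*26),200]))
        w.append(boxsdf(p,[70,min(s*53,s*56),200],[130,max(s*53,s*56),265]))
        w.append(boxsdf(p,[130,min(s*53,s*56),200],[209,max(s*53,s*56),300]))
        w.append(seg(p,[-3,s*36,228],[-25,s*36,237],5))
    w.append(boxsdf(p,[206,-56,200],[209,56,300]))
    return cap(*w)
def fit(model,P,x0,sc=4):
    P=P*1000
    def f(x):
        a=x[2];R=np.array([[np.cos(a),-np.sin(a),0],[np.sin(a),np.cos(a),0],[0,0,1]])
        q=(P-[x[0]*1000,x[1]*1000,0])@R
        return np.minimum(model(q),25)
    s=least_squares(f,x0,loss='soft_l1',f_scale=sc,x_scale=[.01,.01,.05],diff_step=1e-4)
    e=f(s.x);return s.x,np.median(e),(e<6).mean(),s.cost
E
cat > loc.py <<'E'
from fit import *
C=np.vstack([np.load(n+'0.npz')['c'].reshape(-1,3) for n in('scene','side')]);C=C[~np.isnan(C).any(1)]
def sel(c,rad,z0,z1):return C[(np.hypot(*(C[:,:2]-c).T)<rad)&(C[:,2]>z0)&(C[:,2]<z1)]
if __name__=='__main__':
    P=sel([.54,.21],.1,.008,.2);print(len(P))
    B=P[P[:,2]>.165];print('bar pts',len(B),B.mean(0),np.linalg.svd(B[:,:2]-B[:,:2].mean(0))[2][0])
    best=min((fit(m_tin,P,[.54,.21,a]) for a in np.arange(0,3.14,.4)),key=lambda t:t[3]);print('tin',best)
    P=sel([.45,-.15],.22,.008,.31);print(len(P))
    best=sorted((fit(m_hop,P,[.48,-.04,a]) for a in np.arange(-2.3,-1.2,.2)),key=lambda t:t[3]);print('hop',best[0],best[1])
    x=best[0][0];a=x[2];print('knob',x[:2]+np.array([[np.cos(a),-np.sin(a)],[np.sin(a),np.cos(a)]])@[.034,.13])
    K=sel([.59,-.096],.05,.205,.222);print('knob top',len(K),K.mean(0),K.min(0),K.max(0))
    H=C[(C[:,2]>.222)&(C[:,2]<.25)&(np.hypot(C[:,0]-.48,C[:,1]+.0)<.09)]
    R=np.array([[np.cos(a),-np.sin(a)],[np.sin(a),np.cos(a)]]);h=(H[:,:2]-x[:2])@R
    h=np.c_[h,H[:,2]]*1000
    for s in(-1,1):
        q=h[(h[:,1]*s>15)&(h[:,0]<20)];print('hook',s,len(q),q.mean(0) if len(q) else '',q.min(0) if len(q) else '')
E
python3 loc.py
```

```text
2415
bar pts 270 [0.53720986 0.19729424 0.18258037] [0.88730959 0.46117425]
tin (array([0.53702301, 0.19879147, 2.05140896]), np.float64(0.814702317630605), np.float64(0.9995859213250518), np.float64(2001.748241563776))
14863
hop (array([ 0.45474623, -0.04930737, -1.63441794]), np.float64(2.4250234707435503), np.float64(0.6491959900423871), np.float64(340823.70480160275)) (array([ 0.45476068, -0.04931793, -1.63448967]), np.float64(2.4220276037965682), np.float64(0.6491959900423871), np.float64(340824.13516226935))
knob [ 0.58232154 -0.09150382]
knob top 142 [ 0.58792617 -0.09432059  0.2142135 ] [ 0.57434506 -0.10410489  0.20604759] [ 0.6032125  -0.08366286  0.22056856]
hook -1 126 [ -4.50226847 -29.21096585 233.6378973 ] [-25.77099059 -34.75567603 222.48477065]
hook 1 122 [ -3.26589165  42.8779225  233.34837856] [-24.35543879  37.01832196 223.25239509]
```

```bash
cat > loc2.py <<'E'
from loc import *
def m2(p):
    w=[boxsdf(p,[25,118,166],[43,142,216]),boxsdf(p,[26,26,164],[42,130,168])]
    for s in(-1,1): w+=[seg(p,[-2,s*36,228],[-25,s*36,237],5),seg(p,[2,s*36,228],[40,s*36,240],5)]
    return cap(*w)
x=np.array([.461,-.05,-1.634])
for it in range(4):
    a=x[2];R=np.array([[np.cos(a),-np.sin(a)],[np.sin(a),np.cos(a)]])
    q=np.c_[(C[:,:2]-x[:2])@R,C[:,2]]*1000
    kn=(abs(q[:,0]-34)<25)&(abs(q[:,1]-130)<25)&(q[:,2]>158)&(q[:,2]<225)
    hk=(q[:,0]>-35)&(q[:,0]<5)&(abs(abs(q[:,1])-36)<18)&(q[:,2]>220)&(q[:,2]<255)
    P=np.vstack([C[kn],C[hk],C[hk]]);b=fit(m2,P,x,3);x=b[0];print(x,b[1:],kn.sum(),hk.sum())
a=x[2];R=np.array([[np.cos(a),-np.sin(a)],[np.sin(a),np.cos(a)]]);print('knob',x[:2]+R@[.034,.13])
q=np.c_[(C[:,:2]-x[:2])@R,C[:,2]]*1000
f=(q[:,2]>6)&(q[:,2]<18)&(q[:,0]>70)&(q[:,0]<280)&(abs(q[:,1])<110);print('foot',np.percentile(q[f],[1,99],axis=0))
k=(abs(q[:,0]-34)<25)&(abs(q[:,1]-130)<25)&(q[:,2]>180)&(q[:,2]<225);print('knob',np.percentile(q[k],[2,98],axis=0))
for s in(-1,1):
    for lo,hi in((-30,-18),(-18,-8),(-8,4),(4,16)):
        h=(q[:,0]>lo)&(q[:,0]<hi)&(abs(q[:,1]-s*36)<18)&(q[:,2]>218)&(q[:,2]<255)
        print(s,lo,h.sum(),q[h].mean(0),q[h].max(0))
E
python3 loc2.py
```

```text
[ 0.46199308 -0.0500063  -1.6476368 ] (np.float64(1.0756281329395883), np.float64(1.0), np.float64(696.1160735636524)) 368 177
[ 0.46199124 -0.05005611 -1.64738507] (np.float64(1.0827373464880017), np.float64(1.0), np.float64(698.6051545574583)) 365 177
[ 0.46199124 -0.05005611 -1.64738507] (np.float64(1.08273692799004), np.float64(1.0), np.float64(698.6051545361981)) 365 177
[ 0.46199124 -0.05005611 -1.64738507] (np.float64(1.08273692799004), np.float64(1.0), np.float64(698.6051545361981)) 365 177
knob [ 0.58900867 -0.09390324]
foot [[ 89.40915356 -92.1166685    7.24744786]
 [258.79779362  87.12893163  16.87729482]]
knob [[ 24.4967515  116.09702248 182.38975266]
 [ 43.25782818 143.40878095 218.14901719]]
-1 -30 23 [-21.54651946 -36.37115597 240.38944539] [-18.31002758 -29.86515028 244.22953979]
-1 -18 32 [-12.9044116  -36.85243314 235.67279746] [ -8.10749255 -28.55586033 243.25021985]
-1 -8 34 [ -2.29241538 -36.5498783  228.4233071 ] [  3.86390342 -29.91206655 235.3958617 ]
-1 4 29 [ 10.2731467  -36.10956824 231.57403202] [ 15.53748689 -29.66441046 236.37274478]
1 -30 21 [-21.61638995  35.95004765 240.41858823] [-18.39657326  41.77263903 245.2768214 ]
1 -18 30 [-12.88844561  35.56596437 235.70865127] [ -8.89006484  41.8425183  242.19988446]
1 -8 33 [ -2.47296391  35.41718694 228.62762221] [  3.57371555  43.11346638 234.09538847]
1 4 32 [ 10.2090231   35.43890712 231.12996949] [ 15.71852432  42.16025966 235.64679239]
```

```bash
cat > mv.py <<'E'
from h import *
import json,sys
def plan(target,yaw,n,pos=None,y0=None):
    s=r.read_state();p=np.array(s['position']) if pos is None else np.array(pos);y=s['orientation'][2] if y0 is None else y0
    d=(np.array(target)-p)/n; dy=(yaw-y+np.pi/2)%np.pi-np.pi/2; rows=[]
    for i in range(n):
        c,sn=np.cos(y),np.sin(y)
        rows.append([round(1000*(d[0]*c+d[1]*sn),1),round(1000*(d[0]*sn-d[1]*c),1),round(-1000*d[2],1),round(-np.degrees(dy/n),1)]); y+=dy/n
    for k in range(0,n,8): print(json.dumps(rows[k:k+8]))
def st():
    s=r.read_state();print(round(s['time'],2),np.round(s['position'],4),np.round(s['orientation'],3),round(s['opening'],4),np.round(s['ft_force'],1),s['finger_force'],np.round(s['q'],2))
HOP=np.array([.4620,-.0500]);HY=-1.6475
def hop(x,y,z):
    c,s=np.cos(HY),np.sin(HY);return [HOP[0]+c*x-s*y,HOP[1]+s*x+c*y,z]
E
python3 -c "
from mv import *
plan([.117,-.511,.40],.2248,4)
plan([.537,.199,.40],.48,20,[.117,-.511,.40])
"
```

```text
[[0.0, -0.2, -42.2, 0.0], [0.0, -0.2, -42.2, 0.0], [0.0, -0.2, -42.2, 0.0], [0.0, -0.2, -42.2, 0.0]]
[[28.4, -29.9, -0.0, -0.7], [28.8, -29.6, -0.0, -0.7], [29.1, -29.2, -0.0, -0.7], [29.5, -28.8, -0.0, -0.7], [29.9, -28.4, -0.0, -0.7], [30.2, -28.1, -0.0, -0.7], [30.6, -27.7, -0.0, -0.7], [30.9, -27.3, -0.0, -0.7]]
[[31.3, -26.9, -0.0, -0.7], [31.6, -26.5, -0.0, -0.7], [32.0, -26.1, -0.0, -0.7], [32.3, -25.7, -0.0, -0.7], [32.6, -25.2, -0.0, -0.7], [32.9, -24.8, -0.0, -0.7], [33.3, -24.4, -0.0, -0.7], [33.6, -24.0, -0.0, -0.7]]
[[33.9, -23.5, -0.0, -0.7], [34.2, -23.1, -0.0, -0.7], [34.5, -22.7, -0.0, -0.7], [34.7, -22.2, -0.0, -0.7]]
```

>>> servo_tool(
  plan=[
    [[0, 0, -42, 0], [0, 0, -42, 0], [0, 0, -42, 0], [0, 0, -42, 0], [28.4, -30, 0, -0.7], [28.8, -29.6, 0, -0.7], [29.1, -29.2, 0, -0.7], [29.5, -28.8, 0, -0.7]],
  ],
  claw=0,
)

```text
time: 1.7
position: [0.2016, -0.3686, 0.3994]
orientation: [3.141, -0.0, 0.274]
ft_force: [-0.3, 0.0, -0.3]
opening: 0.0853
finger_force: 0.0
```

>>> servo_tool(
  plan=[
    [[30, -28.4, 0, -0.7], [30.2, -28, 0, -0.7], [30.6, -27.7, 0, -0.7], [31, -27.3, 0, -0.7], [31.3, -27, 0, -0.7], [31.6, -26.5, 0, -0.7], [32, -26, 0, -0.7], [32.3, -25.7, 0, -0.7]],
  ],
)

```text
time: 2.7
position: [0.3709, -0.085, 0.3995]
orientation: [3.141, -0.001, 0.372]
ft_force: [0.2, 0.1, 0.0]
opening: 0.0856
finger_force: 0.0
```

>>> servo_tool(
  plan=[
    [[32.6, -25, 0, -0.7], [33, -24.8, 0, -0.7], [33.3, -24.4, 0, -0.7], [33.6, -24, 0, -0.7], [34, -23.5, 0, -0.7], [34.2, -23, 0, -0.7], [34.5, -22.7, 0, -0.7], [34.7, -22, 0, -0.7]],
  ],
)

```text
time: 3.7
position: [0.5419, 0.1971, 0.3994]
orientation: [3.141, -0.0, 0.47]
ft_force: [-0.3, -0.8, 0.4]
opening: 0.0857
finger_force: 0.0
```

```bash
python3 -c "
from mv import *
st()
plan([.537,.199,.25],.4806,5)
plan([.537,.199,.161],.4806,4,[.537,.199,.25],.4806)
f=grab('wrist');save(f,'w1.png',s=1);c=cloud(f)
B=c[(c[...,2]>.165)&(c[...,2]<.2)&(np.hypot(c[...,0]-.537,c[...,1]-.199)<.08)]
print(len(B),B.mean(0),np.linalg.svd(B[:,:2]-B[:,:2].mean(0),full_matrices=False)[2][0],B.min(0),B.max(0))
"
```

```text
3.7 [0.5419 0.1971 0.3994] [ 3.141 -0.     0.47 ] 0.0857 [-0.3 -0.8  0.4] 0.0 [ 0.35  0.31  0.57  1.83 -0.    3.02]
[[-0.7, -0.8, 29.9, -0.1], [-0.7, -0.8, 29.9, -0.1], [-0.7, -0.8, 29.9, -0.1], [-0.7, -0.8, 29.9, -0.1], [-0.7, -0.8, 29.9, -0.1]]
[[0.0, 0.0, 22.2, -0.0], [0.0, 0.0, 22.2, -0.0], [0.0, 0.0, 22.2, -0.0], [0.0, 0.0, 22.2, -0.0]]
760 [0.54250508 0.19989287 0.18320024] [-0.88749866 -0.4608103 ] [0.48446888 0.1675748  0.17169197] [0.59273208 0.22825007 0.18607023]
```

>>> servo_tool(
  plan=[
    [[0, 0, 0, -10], [0, 0, 0, -10], [0, 0, 0, -10], [0, 0, 0, -10], [0, 0, 0, -10], [0, 0, 0, -10], [0, 0, 0, -10], [0, 0, 0, -10]],
  ],
)

```text
time: 4.75
position: [0.5413, 0.1957, 0.3993]
orientation: [-3.142, 0.0, 1.871]
ft_force: [-0.4, -0.4, -0.3]
opening: 0.0851
finger_force: 0.0
```

>>> servo_tool(
  plan=[
    [[0, 0, 0, -10], [0, 0, 0, -10], [0, 0, 0, -10], [0, 0, 0, -10], [0, 0, 0, -10], [0, 0, 0, -10], [0, 0, 0, -10], [0, 0, 0, -10]],
  ],
)

```text
time: 5.75
position: [0.5413, 0.1957, 0.3993]
orientation: [-3.142, -0.0, -3.016]
ft_force: [-0.0, 0.5, 0.6]
opening: 0.0854
finger_force: 0.0
```

>>> servo_tool(
  plan=[
    [[0, 0, 0, -10], [0, 0, 0, -10.5], [0, 0, 0, 0]],
  ],
)

```text
time: 6.12
position: [0.5413, 0.1957, 0.3993]
orientation: [3.142, -0.0, -2.666]
ft_force: [0.2, 0.5, -0.1]
opening: 0.0852
finger_force: 0.0
```

```bash
python3 -c "
from mv import *
st()
plan([.538,.199,.25],.4806,4)
plan([.538,.199,.161],.4806,4,[.538,.199,.25],.4806+np.pi)
"
```

```text
6.12 [0.5413 0.1957 0.3993] [ 3.142 -0.    -2.666] 0.0852 [ 0.2  0.5 -0.1] 0.0 [ 0.35  0.31  0.56  1.83  0.   -0.13]
[[0.4, 1.1, 37.3, -0.1], [0.4, 1.1, 37.3, -0.1], [0.4, 1.1, 37.3, -0.1], [0.4, 1.1, 37.3, -0.1]]
[[-0.0, 0.0, 22.2, -0.0], [-0.0, 0.0, 22.2, -0.0], [-0.0, 0.0, 22.2, -0.0], [-0.0, 0.0, 22.2, -0.0]]
```

>>> servo_tool(
  plan=[
    [[0.4, 1.1, 37, -0.1], [0.4, 1.1, 37, -0.1], [0.4, 1.1, 37, -0.1], [0.4, 1.1, 38, -0.1], [0, 0, 22, 0], [0, 0, 22, 0], [0, 0, 22, 0], [0, 0, 23, 0]],
  ],
)

```text
time: 7.12
position: [0.5378, 0.1989, 0.1607]
orientation: [-3.142, 0.0, -2.661]
ft_force: [0.7, 0.5, 0.5]
opening: 0.0854
finger_force: 0.0
```

>>> servo_tool(
  plan=[
    [[0, 0, 0, 0], [0, 0, 0, 0], [0, 0, 0, 0], [0, 0, 0, 0], [0, 0, 0, 0], [0, 0, 0, 0]],
  ],
  claw=1,
  grip_force=80,
)

```text
time: 7.88
position: [0.5385, 0.1988, 0.1622]
orientation: [-3.141, 0.002, -2.657]
ft_force: [0.9, -2.4, 4.7]
opening: 0.0077
finger_force: 78.3
```

>>> servo_tool(
  plan=[
    [[0, 0, -10, 0], [0, 0, -15, 0], [0, 0, -15, 0], [0, 0, -15, 0], [0, 0, -15, 0], [0, 0, -10, 0], [0, 0, 0, 0]],
  ],
)

```text
time: 8.75
position: [0.5383, 0.1991, 0.2423]
orientation: [-3.141, 0.002, -2.657]
ft_force: [0.3, -0.3, -4.0]
opening: 0.0074
finger_force: 78.0
```

```bash
python3 -c "
from mv import *
st()
for n in('scene','side','wrist'):
    f=grab(n);np.savez(n+'1.npz',c=cloud(f),img=f['img'])
    save(f,n+'1.png')
from fit import *
C=np.vstack([np.load(n+'1.npz')['c'].reshape(-1,3) for n in('scene','side')]);C=C[~np.isnan(C).any(1)]
p=np.array(r.read_state()['position'])
zb=p[2]+.0187
P=C[(np.hypot(*(C[:,:2]-p[:2]).T)<.1)&(C[:,2]<zb-.08)&(C[:,2]>.03)]
print(len(P)); P=P-[0,0,zb-.18]
print(fit(m_tin,P,[p[0],p[1],.48+np.pi/2]))
"
```

```text
8.75 [0.5383 0.1991 0.2423] [-3.141e+00  2.000e-03 -2.657e+00] 0.0074 [ 0.3 -0.3 -4. ] 78.00374507904053 [ 0.35  0.22  0.1   1.45  0.   -0.13]
3374
(array([0.53665901, 0.19958005, 2.05370719]), np.float64(0.8737500221222181), np.float64(0.997036158861885), np.float64(3494.616895675891))
```

```bash
python3 -c "
from fit import *
from mv import *
for n in('scene','side'):
    c=np.load(n+'1.npz')['c'].reshape(-1,3);c=c[~np.isnan(c).any(1)]
    d=c[:,:2]-[.5367,.1996];a=2.0537;R=np.array([[np.cos(a),-np.sin(a)],[np.sin(a),np.cos(a)]]);q=np.c_[d@R,c[:,2]]*1000
    for s in(-1,1):
        m=(abs(q[:,0]-s*60.5)<4)&(abs(q[:,1])<45)&(q[:,2]>80)&(q[:,2]<170);print(n,'x',s,m.sum(),np.percentile(q[m,2],[90,95,98]) if m.sum() else '')
        m=(abs(q[:,1]-s*50.5)<4)&(abs(q[:,0])<55)&(abs(q[:,0])>12)&(q[:,2]>80)&(q[:,2]<170);print(n,'y',s,m.sum(),np.percentile(q[m,2],[90,95,98]) if m.sum() else '')
plan(hop(-.12,0,.241),HY+np.pi/2,12)
print(hop(-.12,0,.241))
"
```

```text
scene x -1 88 [146.57725405 147.62184965 147.94577907]
scene y -1 265 [144.37675426 145.98164892 147.26512791]
scene x 1 39 [146.63527846 147.02618763 147.42655924]
scene y 1 275 [143.02736129 145.11174945 147.63565519]
side x -1 225 [143.71473982 145.54806476 146.2888619 ]
side y -1 351 [141.60721251 144.06041865 145.38463733]
side x 1 178 [143.62156533 144.72792951 145.1566025 ]
side y 1 426 [142.02422558 144.38068277 145.66203126]
[[9.9, -6.9, -0.0, 2.7], [9.6, -7.4, -0.0, 2.7], [9.2, -7.8, -0.0, 2.7], [8.9, -8.3, -0.0, 2.7], [8.5, -8.7, -0.0, 2.7], [8.0, -9.1, -0.0, 2.7], [7.6, -9.4, -0.0, 2.7], [7.2, -9.8, -0.0, 2.7]]
[[6.7, -10.1, -0.0, 2.7], [6.2, -10.4, -0.0, 2.7], [5.7, -10.7, -0.0, 2.7], [5.2, -10.9, -0.0, 2.7]]
[np.float64(0.47119541778947427), np.float64(0.06964716583219605), 0.241]
```

View pics/scene1.png

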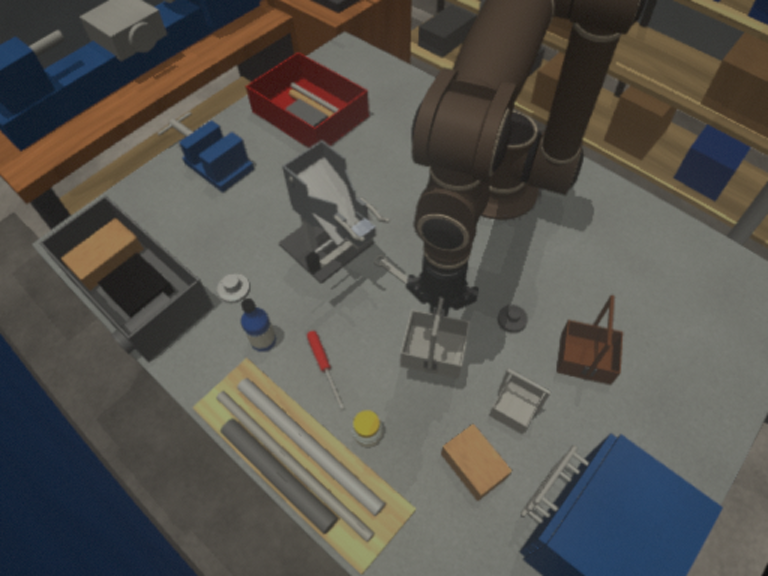

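The picture shows the tin held level at about (290,228) native, with nothing else disturbed. The rim is at z≈0.1465, so the bar is 19 mm above the TCP.

>>> servo_tool(
  plan=[
    [[10, -7, 0, 2.7], [9.6, -7.4, 0, 2.7], [9.2, -7.8, 0, 2.7], [9, -8.3, 0, 2.7], [8.5, -8.7, 0, 2.7], [8, -9, 0, 2.7], [7.6, -9.4, 0, 2.7], [7.2, -9.8, 0, 2.7]],
  ],
)

```text
time: 9.9
position: [0.4929, 0.1121, 0.2413]
orientation: [-3.142, 0.0, -3.037]
ft_force: [-0.2, 0.2, -3.8]
opening: 0.0069
finger_force: 78.1
```

>>> servo_tool(
  plan=[
    [[6.7, -10, 0, 2.7], [6.2, -10.4, 1, 2.7], [5.7, -10.7, 1, 2.7], [5.2, -11, 1, 2.4], [0, 0, 0, 0], [0, 0, 0, 0]],
  ],
)

```text
time: 10.65
position: [0.4712, 0.0698, 0.2384]
orientation: [3.141, 0.0, 3.066]
ft_force: [-0.8, -0.7, -4.0]
opening: 0.0071
finger_force: 78.1
```

```bash
cat > chk.py <<'E'
from fit import *
from mv import *
def tinfit(tag,zb,p,yaw,rad=.1):
    C=np.vstack([cloud(grab(n)).reshape(-1,3) for n in('scene','side')]);C=C[~np.isnan(C).any(1)]
    P=C[(np.hypot(*(C[:,:2]-p[:2]).T)<rad)&(C[:,2]<zb-.08)&(C[:,2]>zb-.185)]-[0,0,zb-.18]
    t=fit(m_tin,P,[p[0],p[1],yaw]);x=t[0];c,s=np.cos(HY),np.sin(HY);d=x[:2]-HOP
    print(tag,len(P),t,'in hopper mm',1000*np.array([c*d[0]+s*d[1],-s*d[0]+c*d[1]]),'yaw rel deg',np.degrees(x[2]-HY)%180)
E
python3 -c "
from chk import *
st();p=np.array(r.read_state()['position'])
tinfit('held',p[2]+.0192,p,HY)
d=p[:2]-HOP;c,s=np.cos(HY),np.sin(HY);print('tcp in hop',c*d[0]+s*d[1],-s*d[0]+c*d[1])
plan(hop(0,0,.239),HY+np.pi/2,12)
"
```

```text
10.65 [0.4712 0.0698 0.2384] [3.141 0.    3.066] 0.0071 [-0.8 -0.7 -4. ] 78.07142615318298 [ 0.15  0.03 -0.12  1.41  0.    0.22]
held 3544 (array([ 0.46962636,  0.06890474, -1.64677782]), np.float64(0.7757634721749176), np.float64(0.9997178329571106), np.float64(2155.05976580455)) in hopper mm [-119.13952053   -1.50755392] yaw rel deg 0.04137772697028422
tcp in hop -0.12017340545886838 -3.61432219005732e-05
[[0.0, -10.0, -0.1, 0.0], [0.0, -10.0, -0.1, 0.0], [0.0, -10.0, -0.1, 0.0], [0.0, -10.0, -0.1, 0.0], [0.0, -10.0, -0.1, 0.0], [0.0, -10.0, -0.1, 0.0], [0.0, -10.0, -0.1, 0.0], [0.0, -10.0, -0.1, 0.0]]
[[0.0, -10.0, -0.1, 0.0], [0.0, -10.0, -0.1, 0.0], [0.0, -10.0, -0.1, 0.0], [0.0, -10.0, -0.1, 0.0]]
```

>>> servo_tool(
  plan=[
    [[-0.5, -10, 0, 0], [-0.5, -10, 0, 0], [-0.5, -10, 0, 0], [0, -10, 0, 0], [0, -10, 0, 0], [0, -10, 0, 0], [0, -10, 0, 0], [0, -10, 0, 0]],
  ],
)

```text
time: 11.75
position: [0.4664, -0.0108, 0.2383]
orientation: [-3.142, -0.0, 3.066]
ft_force: [-0.1, 0.0, -3.3]
opening: 0.0072
finger_force: 78.1
```

>>> servo_tool(
  plan=[
    [[0, -10, 0, 0], [0, -10, 0, 0], [0, -10, 0, 0], [0, -9, 0, 0], [0, 0, 0, 0], [0, 0, 0, 0]],
  ],
)

```text
time: 12.5
position: [0.4635, -0.049, 0.2383]
orientation: [3.141, -0.0, 3.066]
ft_force: [0.7, 0.5, -4.2]
opening: 0.0069
finger_force: 78.1
```

```bash
python3 -c "
from chk import *
st();p=np.array(r.read_state()['position'])
tinfit('held',p[2]+.0192,p,HY)
d=p[:2]-HOP;c,s=np.cos(HY),np.sin(HY);print('tcp in hop',c*d[0]+s*d[1],-s*d[0]+c*d[1])
f=grab('scene');save(f,'s2.png',(180,60,380,220),3.5)
"
```

```text
12.5 [ 0.4635 -0.049   0.2383] [ 3.141 -0.     3.066] 0.0069 [ 0.7  0.5 -4.2] 78.09750437736511 [-0.11  0.01 -0.14  1.41  0.   -0.03]
held 2683 (array([ 0.4621704 , -0.04950992, -1.64951071]), np.float64(0.8659783131132054), np.float64(0.9019754006708908), np.float64(23548.71443536092)) in hopper mm [-0.5017004   0.13234618] yaw rel deg 179.88479457813744
tcp in hop -0.0011514607407667582 0.0014385869008245648
```

View pics/s2.png

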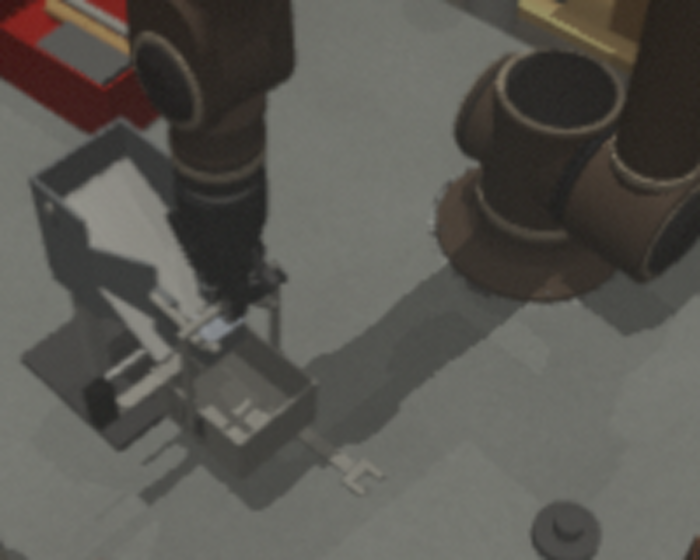

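The crop shows the tin square under the hooks and spout, with the bar above the hook V. I'll lower it 25 mm and read the force.

>>> servo_tool(
  plan=[
    [[0, 0, 5, 0], [0, 0, 5, 0], [0, 0, 4, 0], [0, 0, 4, 0], [0, 0, 4, 0], [0, 0, 3, 0], [0, 0, 0, 0], [0, 0, 0, 0]],
  ],
)

```text
time: 13.65
position: [0.4641, -0.0499, 0.2154]
orientation: [-3.14, 0.004, 3.066]
ft_force: [-2.3, -2.9, 8.9]
opening: 0.0072
finger_force: 79.6
```

>>> servo_tool(
  plan=[
    [[0, 0, -1.5, 0], [0, 0, 0, 0]],
  ],
)

```text
time: 13.9
position: [0.464, -0.0498, 0.2156]
orientation: [-3.14, 0.002, 3.066]
ft_force: [0.2, -5.1, 5.5]
opening: 0.0073
finger_force: 78.9
```

>>> servo_tool(
  plan=[
    [[0, 0, 0, 0], [0, 0, 0, 0], [0, 0, 0, 0], [0, 0, 0, 0], [0, 0, 0, 0]],
  ],
  claw=0.5,
)

```text
time: 14.52
position: [0.4635, -0.0489, 0.2147]
orientation: [3.141, -0.0, 3.066]
ft_force: [0.4, -0.5, 0.3]
opening: 0.0428
finger_force: 0.0
```

>>> servo_tool(
  plan=[
    [[0, 0, -10, 0], [0, 0, -25, 0], [0, 0, -35, 0], [0, 0, -35, 0], [0, 0, -20, 0], [0, 0, 0, 0], [0, 0, 0, 0], [0, 0, 0, 0]],
  ],
)

```text
time: 15.52
position: [0.4632, -0.049, 0.3388]
orientation: [3.142, -0.002, 3.066]
ft_force: [-0.0, -0.6, 0.4]
opening: 0.0428
finger_force: 0.0
```

```bash
python3 -c "
from chk import *
st();p=np.array(hop(0,0,.23))
tinfit('hung',.233,p,HY)
K=hop(.034,.130,.30);print(K)
plan(K,HY+np.pi/2,6)
plan(K[:2]+[.1815],HY+np.pi/2,4,K,HY+np.pi/2+np.pi)
f=grab('side');save(f,'d3.png',(200,120,400,300),3.2)
"
```

```text
15.53 [ 0.4632 -0.049   0.3388] [ 3.142e+00 -2.000e-03  3.066e+00] 0.0428 [-0.  -0.6  0.4] 0.0 [-0.11  0.04  0.1   1.64  0.   -0.03]
hung 2431 (array([ 0.46277142, -0.04948523, -1.6603406 ]), np.float64(0.8607999098265253), np.float64(0.9975318798848211), np.float64(2504.0470565496494)) in hopper mm [-0.57237173  0.72970359] yaw rel deg 179.2642876874951
[np.float64(0.5890123946111947), np.float64(-0.093861732924386), 0.3]
[[-21.5, -5.9, 6.5, 0.0], [-21.5, -5.9, 6.5, 0.0], [-21.5, -5.9, 6.5, 0.0], [-21.5, -5.9, 6.5, 0.0], [-21.5, -5.9, 6.5, 0.0], [-21.5, -5.9, 6.5, 0.0]]
[[0.0, 0.0, 29.6, -0.0], [0.0, 0.0, 29.6, -0.0], [0.0, 0.0, 29.6, -0.0], [0.0, 0.0, 29.6, -0.0]]
```

View pics/d3.png

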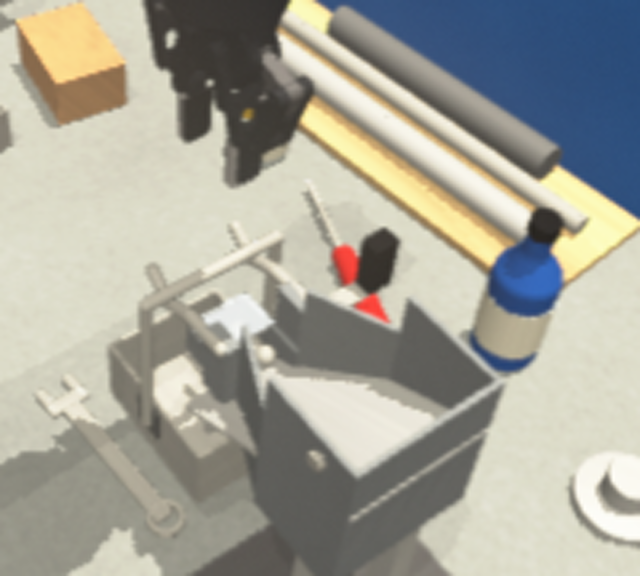

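The crop shows the bar resting across both hooks, the gripper clear above it and the black knob at crop (378,260). Next is the knob.

>>> servo_tool(
  plan=[
    [[-21.5, -6, 6.5, 0], [-21.5, -6, 6.5, 0], [-21.5, -6, 6.5, 0], [-21.5, -6, 6.5, 0], [-21.5, -6, 6.5, 0], [-21.5, -6, 6.5, 0], [0, 0, 0, 0]],
  ],
)

```text
time: 16.55
position: [0.5899, -0.0949, 0.2989]
orientation: [3.141, -0.003, 3.066]
ft_force: [-0.8, 0.3, -0.2]
opening: 0.0426
finger_force: 0.0
```

>>> servo_tool(
  plan=[
    [[0, 0, 25, 0], [0, 0, 25, 0], [0, 0, 20, 0], [0, 0, 20, 0], [0, 0, 15, 0], [0, 0, 12, 0], [0, 0, 0, 0]],
  ],
)

```text
time: 17.42
position: [0.5889, -0.0945, 0.1832]
orientation: [3.141, -0.001, 3.066]
ft_force: [-0.1, 0.1, 0.1]
opening: 0.0428
finger_force: 0.0
```

```bash
python3 -c "
from mv import *
st();p=np.array(r.read_state()['position'])
d=p[:2]-HOP;c,s=np.cos(HY),np.sin(HY);print('tcp in hop',c*d[0]+s*d[1],-s*d[0]+c*d[1])
"
```

```text
17.43 [ 0.5889 -0.0945  0.1832] [ 3.141e+00 -1.000e-03  3.066e+00] 0.0428 [-0.1  0.1  0.1] 0.0 [-0.16  0.27  0.03  1.33  0.   -0.08]
tcp in hop 0.034606006015175925 0.12997008466416396
```

>>> servo_tool(
  plan=[
    [[0, 0, 0, 0], [0, 0, 0, 0], [0, 0, 0, 0], [0, 0, 0, 0], [0, 0, 0, 0]],
  ],
  claw=1,
  grip_force=40,
)

```text
time: 18.05
position: [0.5899, -0.0946, 0.1847]
orientation: [3.141, 0.002, 3.066]
ft_force: [-0.8, 1.8, 5.7]
opening: 0.017
finger_force: 41.0
```

>>> servo_tool(
  plan=[
    [[-8, 0, 0, 0], [-10, 0, 0, 0], [-10, 0, 0, 0], [-10, 0, 0, 0], [-10, 0, 0, 0], [-6, 0, 0, 0], [0, 0, 0, 0], [0, 0, 0, 0]],
  ],
)

```text
time: 19.05
position: [0.6446, -0.0993, 0.1847]
orientation: [-3.141, 0.003, 3.066]
ft_force: [0.8, -1.0, 6.0]
opening: 0.0173
finger_force: 41.0
```

>>> servo_tool(
  plan=[
    [[0, 0, 0, 0], [0, 0, 0, 0], [0, 0, 0, 0], [0, 0, 0, 0], [0, 0, 0, 0], [0, 0, 0, 0], [0, 0, 0, 0], [0, 0, 0, 0]],
  ],
)

```text
time: 20.05
position: [0.6445, -0.0994, 0.1847]
orientation: [-3.141, 0.003, 3.066]
ft_force: [1.5, -1.4, 5.0]
opening: 0.0172
finger_force: 41.0
```

>>> servo_tool(
  plan=[
    [[0, 0, 0, 0], [0, 0, 0, 0], [0, 0, 0, 0], [0, 0, 0, 0], [0, 0, 0, 0], [0, 0, 0, 0], [0, 0, 0, 0], [0, 0, 0, 0]],
  ],
)

```text
time: 21.05
position: [0.6444, -0.0994, 0.1847]
orientation: [-3.141, 0.003, 3.066]
ft_force: [2.0, -1.0, 6.0]
opening: 0.0174
finger_force: 41.0
```

```bash
python3 -c "
from chk import *
st()
f=grab('scene');save(f,'s4.png',(180,60,330,220),3.6);c=cloud(f)
for d in r.pinpoint('ball0_center','scene'): 
    l=d['location'];u,v=int(l[0]*512),int(l[1]*384);print(round(d['score'],2),(u,v),np.round(c[v,u],3))
"
```

```text
21.05 [ 0.6444 -0.0994  0.1847] [-3.141e+00  3.000e-03  3.066e+00] 0.0174 [ 2. -1.  6.] 41.00741922855377 [-0.15  0.37  0.17  1.37 -0.   -0.08]
```

View pics/s4.png

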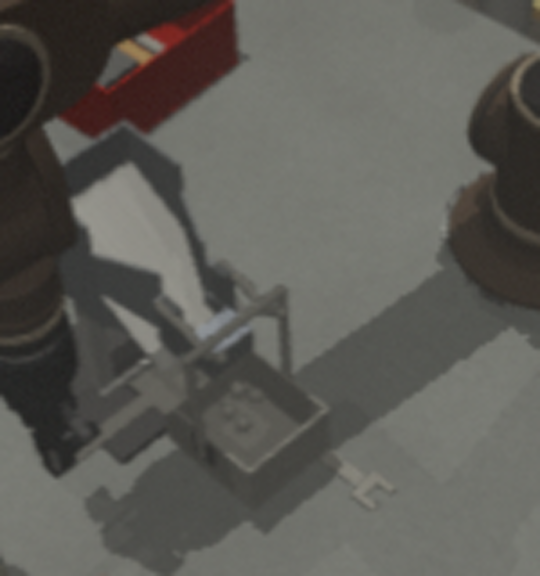

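The crop shows the balls lying in the hanging tin near (240,405), and the shutter is open. Now I'll close it, with 1 mm of overtravel against the stop.

>>> servo_tool(
  plan=[
    [[8, 0, 0, 0], [10, 0, 0, 0], [10, 0, 0, 0], [10, 0, 0, 0], [10, 0, 0, 0], [6, 0, 0, 0], [1, 0, 0, 0], [0, 0, 0, 0]],
  ],
)

```text
time: 22.15
position: [0.5898, -0.0946, 0.1846]
orientation: [3.141, 0.003, 3.066]
ft_force: [4.1, 1.6, 6.5]
opening: 0.0173
finger_force: 41.1
```

>>> servo_tool(
  plan=[
    [[0, 0, 0, 0], [0, 0, 0, 0], [0, 0, 0, 0], [0, 0, 0, 0], [0, 0, 0, 0]],
  ],
  claw=0.5,
)

```text
time: 22.78
position: [0.5884, -0.0946, 0.1837]
orientation: [-3.142, -0.0, 3.066]
ft_force: [0.6, 0.3, 0.3]
opening: 0.0428
finger_force: 0.0
```

>>> servo_tool(
  plan=[
    [[0, 0, -15, 0], [0, 0, -30, 0], [0, 0, -40, 0], [0, 0, -40, 0], [0, 0, -40, 0], [0, 0, -20, 0], [0, 0, 0, 0], [0, 0, 0, 0]],
  ],
)

```text
time: 23.78
position: [0.5884, -0.0946, 0.3682]
orientation: [3.142, -0.001, 3.066]
ft_force: [0.2, 0.2, 0.2]
opening: 0.0427
finger_force: 0.0
```

```bash
python3 -c "
from chk import *
st();p=np.array(hop(0,0,.23))
C=np.vstack([cloud(grab(n)).reshape(-1,3) for n in('scene','side')]);C=C[~np.isnan(C).any(1)]
c,s=np.cos(HY),np.sin(HY);R=np.array([[c,-s],[s,c]]);q=np.c_[(C[:,:2]-HOP)@R,C[:,2]]*1000
k=(abs(q[:,0]-34)<25)&(abs(q[:,1]-145)<50)&(q[:,2]>195)&(q[:,2]<225);print('knob (first fit was 116..143 in y)',np.percentile(q[k],[2,98],axis=0))
tinfit('hung',.233,p,HY)
f=grab('scene');save(f,'s5.png',(220,100,310,210),5);c=cloud(f)
"
```

```text
23.77 [ 0.5884 -0.0946  0.3682] [ 3.142e+00 -1.000e-03  3.066e+00] 0.0427 [0.2 0.2 0.2] 0.0 [-0.16  0.32  0.51  1.76  0.   -0.08]
knob (first fit was 116..143 in y) [[ 24.52250763 116.37786517 195.93003169]
 [ 43.41797143 143.11214498 218.99950591]]
hung 2541 (array([ 0.46347729, -0.0437711 , -1.65685211]), np.float64(1.0354449319805), np.float64(0.9677292404565132), np.float64(5816.837579220653)) in hopper mm [-6.32378958  0.99563303] yaw rel deg 179.46416369720242
```

View pics/s5.png

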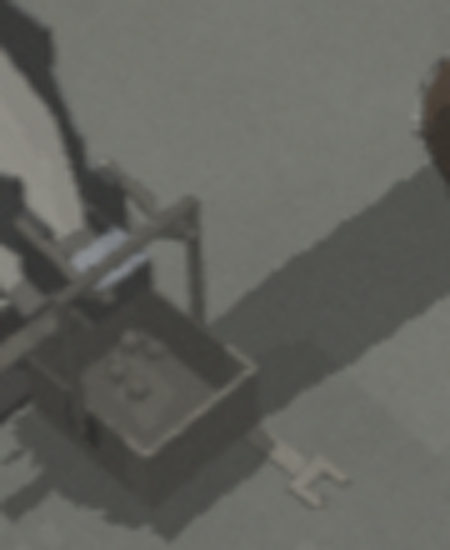

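The crop shows the tin hanging level, with at least four or five balls in it and some hidden. I'll check the bin and spout from the side camera.

```bash
python3 -c "
from chk import *
f=grab('side');save(f,'d6.png',(220,170,370,300),5)
for n in('side','scene'):
    f=grab(n);c=cloud(f)
    for d in r.pinpoint('ball0_center',n):
        l=d['location'];u,v=int(l[0]*512),int(l[1]*384);print(n,round(d['score'],2),(u,v),np.round(c[v,u],3))
"
```

```text
scene 0.37 (174, 229) [ 0.761 -0.112  0.045]
```

View pics/d6.png

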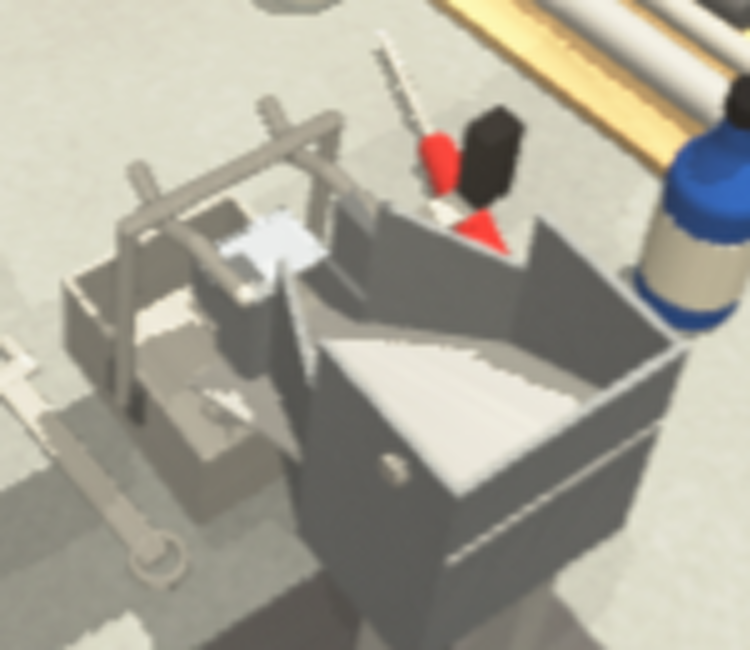

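```bash
python3 -c "
from chk import *
f=grab('wrist');s=r.read_state();cam=-f['R'].T@f['t']
Rt=Ro.from_euler('xyz',s['orientation']).as_matrix()
print('cam in tool mm',1000*Rt.T@(cam-s['position']),'axis in tool',Rt.T@f['R'][2],'right',Rt.T@f['R'][0],f['fx'])
np.save('wc.npy',f['t'])
# candidate placements: where does tin floor project
ct=Rt.T@(cam-s['position']);Rc=f['R']@Rt
for x in(-.20,-.16,-.12,-.08):
  for z in (.26,.30,.36):
    yaw=HY+np.pi/2+np.pi
    Rn=Ro.from_euler('xyz',[np.pi,0,yaw]).as_matrix();g=dict(f);tp=np.array(hop(x,0,z));R=Rc@Rn.T;g['rvec']=cv2.Rodrigues(R)[0];g['t']=-R@(tp+Rn@ct)
    P=[hop(a,b,.06) for a in(-55,0,30) for b in(-45,45)]
    P=[hop(a/1000,b/1000,.06) for a in(-55,0,30,55) for b in(-45,45)]
    print(x,z,proj(g,P).round().astype(int).tolist())
"
```

```text
cam in tool mm [  71.15066249   -0.20248507 -142.00346199] axis in tool [-2.81235990e-01  8.03058572e-04  9.59638303e-01] right [ 5.14260075e-04  9.99999632e-01 -6.86122921e-04] 294.1797504428695
-0.2 0.26 [[130, 129], [139, 204], [81, 129], [93, 204], [54, 129], [69, 204], [31, 129], [48, 204]]
-0.2 0.3 [[143, 127], [150, 195], [99, 127], [109, 195], [75, 126], [87, 195], [55, 126], [68, 195]]
-0.2 0.36 [[158, 124], [164, 183], [120, 124], [128, 183], [100, 124], [109, 183], [82, 124], [92, 183]]
-0.16 0.26 [[165, 129], [172, 204], [116, 129], [126, 204], [90, 129], [102, 204], [67, 129], [81, 204]]
-0.16 0.3 [[175, 127], [180, 195], [131, 127], [139, 195], [107, 127], [117, 195], [87, 127], [98, 195]]
-0.16 0.36 [[186, 124], [190, 183], [148, 124], [154, 183], [127, 124], [135, 183], [110, 124], [118, 183]]
-0.12 0.26 [[200, 129], [204, 204], [152, 129], [159, 204], [125, 129], [135, 204], [103, 129], [114, 204]]
-0.12 0.3 [[206, 127], [209, 195], [163, 127], [169, 195], [139, 127], [147, 195], [119, 127], [128, 195]]
-0.12 0.36 [[213, 124], [215, 183], [175, 124], [180, 183], [155, 124], [161, 183], [138, 124], [144, 183]]
-0.08 0.26 [[235, 129], [237, 204], [187, 129], [192, 204], [161, 129], [168, 204], [139, 129], [147, 204]]
-0.08 0.3 [[238, 127], [239, 195], [194, 127], [198, 195], [171, 127], [176, 195], [151, 127], [158, 195]]
-0.08 0.36 [[240, 124], [241, 183], [203, 124], [206, 183], [182, 124], [186, 183], [165, 124], [170, 183]]
```

```bash
python3 -c "
from mv import *
plan(hop(-.2,0,.34),HY+np.pi/2,8)"
```

```text
[[16.1, 29.4, 3.6, 0.0], [16.1, 29.4, 3.6, 0.0], [16.2, 29.4, 3.6, 0.0], [16.2, 29.4, 3.6, 0.0], [16.2, 29.4, 3.6, 0.0], [16.2, 29.4, 3.6, 0.0], [16.2, 29.3, 3.6, 0.0], [16.2, 29.3, 3.6, 0.0]]
```

>>> servo_tool(
  plan=[
    [[16, 29.4, 3.6, 0], [16, 29.4, 3.6, 0], [16, 29.4, 3.6, 0], [16, 29.4, 3.6, 0], [16, 29.4, 3.6, 0], [16, 29.4, 3.6, 0], [16, 29.4, 3.6, 0], [16, 29.4, 3.6, 0]],
  ],
)

```text
time: 25.32
position: [0.478, 0.1505, 0.34]
orientation: [3.141, 0.0, 3.066]
ft_force: [0.1, 0.1, 0.2]
opening: 0.0423
finger_force: 0.0
```

```bash
python3 -c "
from chk import *
st()
f=grab('wrist')
q=proj(f,[hop(a/1000,b/1000,z) for a in(-55,62) for b in(-45,45) for z in(.06,.12)]);print(q.round())
x0,y0=np.maximum(q.min(0)-10,0).astype(int);x1,y1=(q.max(0)+10).astype(int)
save(f,'w7.png',(x0,y0,x1,y1),4.5);print(x0,y0,x1,y1)
"
```

```text
25.32 [0.478  0.1505 0.34  ] [3.141 0.    3.066] 0.0423 [0.1 0.1 0.2] 0.0 [0.31 0.11 0.18 1.64 0.   0.38]
[[153. 124.]
 [136. 127.]
 [159. 186.]
 [144. 199.]
 [ 68. 124.]
 [ 37. 127.]
 [ 79. 186.]
 [ 52. 198.]]
26 113 168 208
```

View pics/w7.png

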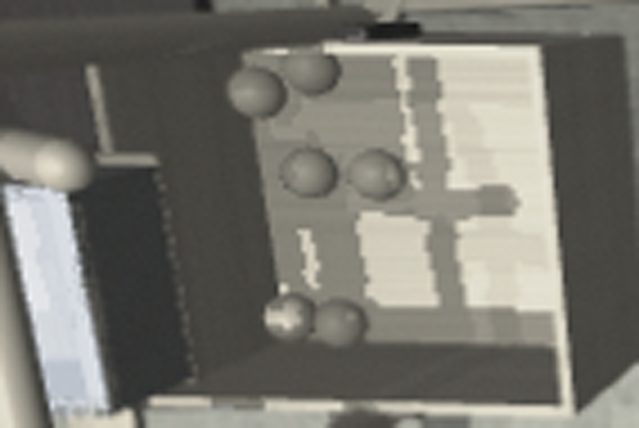

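All six balls show in the tin, at crop (257,92), (312,70), (310,172), (376,172), (290,315) and (340,322).

```bash
python3 -c "
from cell import r
print(r.sign_off())"
```

```text
the job is handed in; nothing more can be done
None
```

The job is handed in at about 25 s of the allowed 54 s: the tin hangs released on both hooks with all six balls counted in it, the shutter is closed, and I saw no other object disturbed; sign-off returned no verdict.

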